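# Hold a spring strut at its test length on a pull tester

## Robot

A 6-joint arm with a two-finger parallel gripper is mounted at the origin on the work surface. World frame = base frame: x ahead of the robot, y to its left, z up, the work surface at z = 0. Lengths are in m, angles in rad, forces in N, time in s.
With the tool pointing down it reaches from about 0.4 to 0.825 m from the base axis. Payload 7 kg.
Tool frame: the origin (TCP) lies midway between the tips of the shut fingers; the grasp point (between the pads) lies 19 mm behind it; z points along the fingers, y is the direction in which the jaws open and shut (so a half turn about z gives the same grasp; the last joint's range is limited). The gripper opens to 88 mm and grips with 3 to 60 N. Pads are 19 mm wide; open, the fingers measure 130 mm over their backs; the gripper's body (78 mm by 193 mm) begins 47 mm behind the grasp point.
Start: joints at [1.565, 0.359, 0.012, 0, -1.224, -0.288], TCP at [0.195, 0.646, 0.227] pointing down, gripper open.
Joint ranges: [-3.07, 3.07], [-1.43, 2.12], [-1.02, 1.25], [-3.03, 1.67], [-3.05, -0], [-3.03, 3.03]. Speed limits (rad/s): [2.39, 2.39, 3.01, 3.14, 3.14, 3.14].

## Interface

Orientations are given as a unit quaternion [w, x, y, z].
In Python, from workcell import move_pose, servo_line, move_j, open_gripper, close, wait, solve_ik, read_state, snapshot, IKError, finish_job, boxes_of, place_of gives the robot as it stands. The module is installed in compiled form; this text tells all that it offers. Calls block until the motion is done:
- move_pose(position, orientation): joint-space move of the TCP to a pose.
- servo_line(position, feed=0.15, orientation=None): straight line of the TCP; orientation=None keeps the orientation; feed is the mean speed in m/s.
- move_j(angles): joint-space move.
- open_gripper() and close(): open the fingers fully, or close them until they stop; the grip force is fixed at half the most.
- wait(seconds).
- solve_ik(position, orientation): joint angles nearest the present ones, or None.
- read_state(): the state.
- snapshot(name): name is "scene" or "top" or "wrist"; returns a dict with "color" (420x560x3 uint8, red, green, blue), "K" (3x3 intrinsics, pixels), "D" ([k1, k2, p1, p2, k3] as OpenCV has them; the pictures are not rectified), "rvec" (rotation vector, rad) and "tvec" (3), from world to camera coordinates, as OpenCV has them; the wrist camera has in their place "mount" (4x4, takes a point from camera to tool coordinates, whose origin is the TCP and whose axes are the flange's). Camera axes: x right, y down, z forward; pixel columns grow to the right and rows downward; lengths in m; the calibration is good to about 2 mm. A picture is of the moment at which its call begins: read the wrist's pose just before it. There is no depth.
A pose or a line that the arm cannot do raises IKError and nothing moves.
- finish_job(): hands the job in, once; it reports no verdict.
Trained networks look in a picture, given as the dict that the camera call returned (one of the last four; its "shot" number tells which), for a name from the list of things; names that differ only in an ending like _2 or _b are one class to them, and where a whole thing is asked for, a point or a joint stands for the part that bears it (a point fixed in the world has none). Each returns a list of dicts, best first, with "confidence" (0 to 1); they miss things now and then, are a little off and sometimes report something else, mostly with a low value. They report only what shows in the picture. A call takes as long as a camera call. They do not tell look-alikes from the thing itself.
- boxes_of(thing, picture): "point" ([x, y, z] in m, in world coordinates, good to about 4 mm: the middle of the surface that is visible of it).
- place_of(thing, picture): "point" ([x, y, z] in m, in world coordinates, good to about 4 mm: a listed point, or the origin of a listed thing).
The state is a dict: "t": time; "joint_positions": joint angles; "joint_vel": joint speeds; "joint_efforts": joint torques, N m; "eef_pos": TCP position; "tool_rot": TCP orientation; "ft_force": force on the tool from outside, world axes, zero at the start; "torque": the same for the moment, N m; "gripper_width": finger opening in m.
Only numpy, scipy, OpenCV 4.12 (cv2) and the standard library are available. Lean on these libraries where they do the work, as an engineer would, in place of code of your own. Each camera call takes 0.05 s, during which the arm holds its last target. There are 200 camera calls.

## Task

Take the spring strut from its rest and lay it into the two open forks of the pull tester, one button head behind each fork, and let go of it. Then draw the tester's carriage out against the strut's spring until the carriage pointer stands in line with the index fin on the scale, taking care not to pull past it, and keep it there for at least two seconds so that the gauge can settle. Finish while still holding the carriage at the index, and leave the weight, ring gauge and caliper where they are.

Things in the scene. Friction and masses are not known exactly. Their poses are not given: they have to be found in the camera images.
- strut_center (a point): Centre of the spring strut, a loose part lying level on the black V rest, 160 mm long, 0.15 to 0.23 kg: dark steel tube 22 mm diameter, 100 mm long (this point is the tube's centre, on its axis); on each end a bright shank 8 mm diameter, 22 mm long, then a button head 20 mm diameter, 8 mm thick. x axis: along the strut from head a to head b. It may go into the tester either way round.
- head_a (a point): Centre of the button head on the strut's tube end, 76 mm from the strut's centre along -x of the strut.
- head_b (a point): Centre of the button head on the strut's rod end, 76 mm from the strut's centre along +x of the strut while the rod is in. This shank is a sliding rod; a spring inside the tube draws it in: pulling it out takes about 4 N at first and 1.1 N more per 10 mm.
- rest: Fixed V rest of the strut, origin under its centre, x along the strut: foot 130 x 50 x 10 mm with two V blocks 12 mm wide at 36 mm either side of the middle; the 60 mm between them is free for fingers down to the foot. The strut's axis lies 42 mm above the table, its centre within 4 mm of the middle.
- fixed_fork (a point): Fixed fork of the pull tester (on its force gauge): steel plate 8 mm thick, 44 mm wide, across the pull axis, with a slot 13 mm wide open upwards, flared at the mouth to 33 mm. This point, 75 mm above the table, mid-plate, is where the axis of a seated shank lies; slot floor 4 mm below, plate top 22 mm above. x axis: pull direction, towards the carriage. The head goes on the plate's -x side.
- carriage_fork (a point): The same fork on the sliding carriage; with the carriage home it stands 128 mm from the fixed fork. The head goes on its +x side. The strut's head faces are 144 mm apart: laid in midway it has 4 mm of play at each end, 8 mm in all, before the spring is felt. Between the forks there is nothing higher than 46 mm above the table (bed and two guide rods).
- crossbar (a point): Middle of the carriage's crossbar handle: level steel bar 14 mm diameter, 84 mm long, across the pull direction, 115 mm above the table, on two upright posts 10 mm diameter at 36 mm either side of the middle; 55 mm free below it. It is 76 mm from the carriage fork along the pull direction. x axis: the pull direction.
- pointer (a point): Tip of the carriage's pointer, a steel blade 3 mm thick low on the side of the carriage away from the robot, which moves with it over the paper scale. This point is in the middle of the blade's thickness. x axis: the pull direction.
- mark (a point): The index: an upright dark steel fin 3 mm thick on a small aluminium clamp with a thumb screw, fixed on the edge of the bed beside the scale. This point is in the middle of the fin's thickness. x axis: the pull direction; pointer and index are in line when they agree along it (across it they stay about 2 mm apart).
- carriage (a joint): Travel of the carriage along its rods in m: 0 home (as at the start), growing in the pull direction, stop at 0.075. It weighs about 0.6 kg and runs with about 1 N of friction; the loaded strut's spring pulls it back when let go. The index lies 32 to 58 mm from home.
- weight: Bystander: steel calibration weight with a knob, 44 mm diameter, 78 mm high, origin under its centre.
- ring_gauge: Bystander: dark steel ring gauge lying flat, 72 mm outside, 40 mm inside, 22 mm high, origin under its centre.
- caliper: Bystander: caliper lying flat beside the tester, 230 mm long, 12 mm high, origin under the middle of its beam.
Things that resemble listed ones, but are neither listed nor needed, are in the scene too. Leave any green or purple look-alike of the part that bears strut_center alone.

How it is judged:
By the outcome, as a careful person would: the job done as asked, in the order asked, and still so for the second after the job is handed in, while the arm keeps its last pose, push and grip.
It also fails if it takes over 53 s, if anything falls off the work surface, if the arm or the gripper's body presses on something with over 40 N, if the wrist force passes 120 N, or if a joint passes its speed limit or range.

## Working session

There is one attempt and no reset: what is moved stays moved. The work goes in short steps, each a Python script; the robot and the scene stay as the last script left them, time stands still between calls to the robot, and variables do not carry over. Pictures are saved under pics/ and viewed, about 8 in all and at most 12, crops included, and the job is handed in when it is done.

```bash
mkdir -p pics; cat > h.py <<'E'
import numpy as np, cv2, json
from workcell import *
def save(p,name): cv2.imwrite('pics/'+name+'.png',p['color'][:,:,::-1])
def proj(p,X): return cv2.projectPoints(np.float64(X).reshape(-1,1,3),np.array(p['rvec'],float),np.array(p['tvec'],float),np.array(p['K'],float),np.array(p['D'],float))[0].reshape(-1,2)
E
python3 - <<'E'
from h import *
s=read_state(); print(s['t'],s['tool_rot'],s['ft_force'],s['gripper_width'])
ps={n:snapshot(n) for n in('scene','top')}
cv2.imwrite('pics/a.png',np.vstack([ps['scene']['color'],ps['top']['color']])[:,:,::-1][:, :])
im=np.hstack([ps['scene']['color'],ps['top']['color']])
for n in ps: save(ps[n],n+'0')
for th in ['strut_center','head_a','head_b','rest','fixed_fork','carriage_fork','crossbar','pointer','mark','weight','ring_gauge','caliper']:
  for n in ps:
    r=place_of(th,ps[n])
    print(th,n,[(np.round(d['point'],3).tolist(),round(d['confidence'],2),proj(ps[n],d['point'])[0].round().astype(int).tolist()) for d in r[:4]])
print(read_state()['t'])
E
```

```text
0.0 [ 8.53911850e-04  9.89216272e-01 -1.46459672e-01 -4.95943514e-05] [-0.51968714  0.95127308 -0.14467564] 0.08769745053264903
strut_center scene [([0.341, 0.109, 0.008], 0.94, [314, 172]), ([0.342, -0.202, 0.013], 0.92, [194, 146]), ([0.447, -0.044, 0.038], 0.9, [240, 186])]
strut_center top [([0.448, -0.048, 0.041], 0.78, [321, 238]), ([0.34, 0.111, 0.012], 0.65, [249, 285]), ([0.343, -0.203, 0.013], 0.63, [386, 286]), ([0.607, 0.034, 0.114], 0.61, [287, 160])]
head_a scene [([0.275, 0.154, 0.014], 0.94, [337, 153]), ([0.273, -0.229, 0.009], 0.89, [194, 126]), ([0.456, -0.122, 0.037], 0.82, [208, 182]), ([0.416, -0.176, 0.013], 0.57, [194, 170])]
head_a top [([0.458, -0.116, 0.043], 0.92, [351, 234]), ([0.274, -0.229, 0.009], 0.91, [398, 318]), ([0.414, -0.176, 0.014], 0.65, [374, 255]), ([0.279, 0.149, 0.012], 0.64, [231, 312])]
head_b scene [([0.275, 0.154, 0.014], 0.94, [337, 153]), ([0.273, -0.229, 0.009], 0.89, [194, 126]), ([0.456, -0.122, 0.037], 0.82, [208, 182]), ([0.416, -0.176, 0.013], 0.57, [194, 170])]
head_b top [([0.458, -0.116, 0.043], 0.92, [351, 234]), ([0.274, -
[... 598 characters left out ...]
0.115], 0.97, [250, 237])]
crossbar top [([0.605, 0.034, 0.114], 0.75, [288, 160])]
pointer scene [([0.664, -0.002, 0.033], 0.7, [229, 274])]
pointer top [([0.665, -0.004, 0.034], 0.93, [303, 147])]
mark scene [([0.668, 0.053, 0.031], 0.44, [254, 282])]
mark top [([0.668, 0.05, 0.031], 0.46, [280, 145])]
weight scene [([0.424, -0.335, -0.002], 0.62, [135, 164])]
weight top [([0.42, -0.335, -0.006], 0.82, [438, 255]), ([0.449, -0.047, 0.041], 0.28, [320, 237])]
ring_gauge scene [([0.423, 0.333, 0.001], 0.89, [401, 220])]
ring_gauge top [([0.424, 0.336, 0.0], 0.56, [154, 246])]
caliper scene [([0.585, 0.439, 0.002], 0.61, [441, 294])]
caliper top [([0.581, 0.441, 0.004], 0.62, [114, 178])]
1.3
```

View pics/scene0.png

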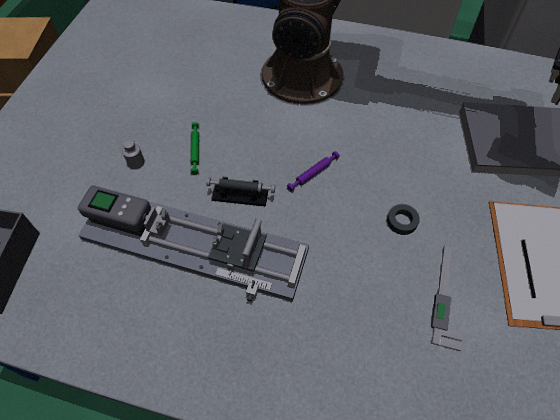

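View pics/top0.png

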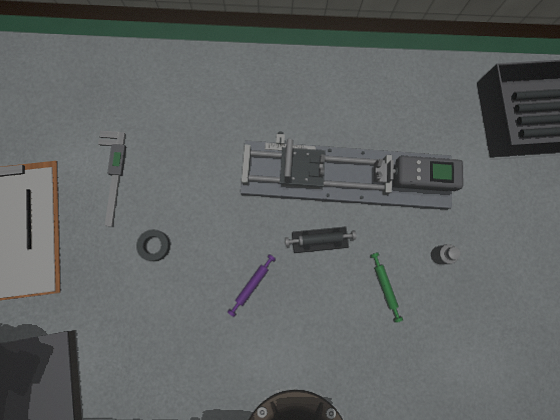

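Candidates in the top view are the dark strut on the V rest (320,238), the purple one (251,285) and the green one (386,286). The dark one, on the black rest, fits. Next is a closer look with the wrist camera, which also confirms this.

```bash
cat >> h.py <<'E'
from scipy.spatial.transform import Rotation as R
def down(yaw): # tool x axis at angle yaw, z down
    return [0.0,np.cos(yaw/2),np.sin(yaw/2),0.0]
def wrist():
    s=read_state(); p=snapshot('wrist'); q=s['tool_rot']
    T=np.eye(4); T[:3,:3]=R.from_quat([q[1],q[2],q[3],q[0]]).as_matrix(); T[:3,3]=s['eef_pos']
    W=np.linalg.inv(T@np.array(p['mount'])); p['rvec']=cv2.Rodrigues(W[:3,:3])[0]; p['tvec']=W[:3,3]
    return p
def ray(p,uv,z): # pixel -> world point at height z
    Rm=cv2.Rodrigues(np.array(p['rvec'],float))[0]; c=-Rm.T@np.array(p['tvec'],float).ravel()
    n=cv2.undistortPoints(np.float64(uv).reshape(-1,1,2),np.array(p['K'],float),np.array(p['D'],float)).reshape(-1,2)
    d=np.c_[n,np.ones(len(n))]@Rm; return c+d*((z-c[2])/d[:,2])[:,None]
E
python3 - <<'E'
from h import *
for y in (np.pi/2,-np.pi/2):
    for P in ([0.5,-0.04,.3],[0.447,-.047,.1],[.606,-.106,.15],[.607,.03,.1]):
        print(round(y,2),P,np.round(solve_ik(P,down(y)),2) if solve_ik(P,down(y)) is not None else None)
print('bar',np.round(solve_ik([.607,.03,.1],down(0)),2),solve_ik([.607,.03,.1],down(np.pi)))
y=-np.pi/2 if solve_ik([0.5,-0.04,.3],down(-np.pi/2)) is not None else np.pi/2
y=min((np.pi/2,-np.pi/2),key=lambda a:9 if solve_ik([0.5,-0.04,.3],down(a)) is None else abs(solve_ik([0.5,-0.04,.3],down(a))[5]))
print(y)
move_pose([0.5,-0.04,.3],down(y)); p=wrist(); save(p,'w1'); print(np.round(p['mount'],3).tolist(),read_state()['t'])
for th in ['strut_center','head_a','rest','fixed_fork','carriage_fork','crossbar','pointer','mark']:
    print(th,[(np.round(d['point'],4).tolist(),round(d['confidence'],2),proj(p,d['point'])[0].round().astype(int).tolist()) for d in place_of(th,p)[:4]])
print(read_state()['t'])
E
```

```text
1.57 [0.5, -0.04, 0.3] [ 0.31  0.03 -0.24  0.   -1.3   2.83]
1.57 [0.447, -0.047, 0.1] [ 0.34  0.12 -0.64  0.   -0.81  2.81]
1.57 [0.606, -0.106, 0.15] [ 0.14  0.32 -0.23  0.   -1.02  3.  ]
1.57 [0.607, 0.03, 0.1] [ 0.37  0.36 -0.3   0.   -0.91  2.77]
-1.57 [0.5, -0.04, 0.3] [ 0.31  0.03 -0.24  0.   -1.3  -0.31]
-1.57 [0.447, -0.047, 0.1] [ 0.34  0.12 -0.64  0.   -0.81 -0.34]
-1.57 [0.606, -0.106, 0.15] [ 0.14  0.32 -0.23  0.   -1.02 -0.14]
-1.57 [0.607, 0.03, 0.1] [ 0.37  0.36 -0.3   0.   -0.91 -0.37]
bar [ 0.37  0.36 -0.3   0.   -0.91  1.2 ] [ 0.37046686  0.35747897 -0.30275599  0.         -0.91056137 -1.94126319]
-1.5707963267948966
[[0.0, -0.969, -0.246, 0.066], [1.0, 0.0, -0.0, 0.001], [0.0, -0.246, 0.969, -0.159], [0.0, 0.0, 0.0, 1.0]] 4.0167
strut_center [([0.3432, -0.2044, 0.0139], 0.86, [401, 42])]
head_a [([0.4576, -0.1214, 0.0443], 0.72, [311, 108]), ([0.274, -0.2264, 0.0107], 0.68, [456, 24]), ([0.4029, 0.0642, 0.0131], 0.66, [343, 241]), ([0.6104, 0.028, 0.113], 0.59, [180, 242])]
rest [([0.448, -0.048, -0.0009], 0.93, [313, 163]), ([0.6126, 0.0297, 0.1157], 0.44, [177, 245])]
fixed_fork [([0.6005, -0.1685, 0.0705], 0.94, [187, 64])]
carriage_fork [([0.6142, -0.0416, 0.078], 0.94, [181, 177])]
crossbar [([0.6091, 0.0287, 0.1133], 0.63, [181, 243])]
pointer [([0.6663, -0.0063, 0.0344], 0.94, [154, 197])]
mark [([0.6677, 0.0528, 0.0306], 0.78, [158, 238])]
4.4167
```

View pics/w1.png

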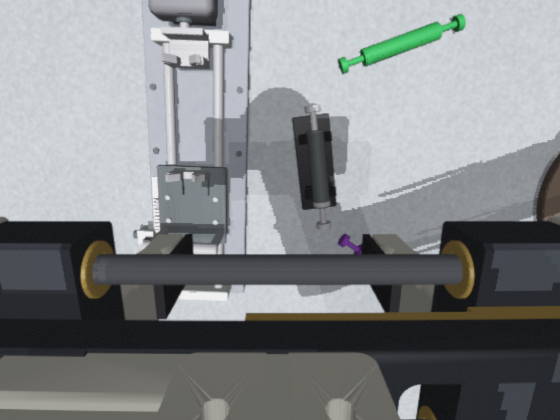

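The picture shows the dark strut on the black rest at (317,165), with heads at (312,107) and (323,224). The green and purple look-alikes are loose on the table. Forks are at (190,50) and (187,175). Now a closer view of the tester, plus the enlarged strut crop.

```bash
python3 - <<'E'
from h import *
move_pose([0.6,0.03,.24],down(-np.pi/2)); p=wrist(); save(p,'w2'); 
import pickle; pickle.dump(p,open('w2.pkl','wb'))
for th in ['fixed_fork','carriage_fork','crossbar','pointer','mark']:
    print(th,[(np.round(d['point'],4).tolist(),round(d['confidence'],2),proj(p,d['point'])[0].round().astype(int).tolist()) for d in place_of(th,p)[:4]])
print(read_state()['t'])
a=cv2.imread('pics/w1.png')[15:245,140:350]; b=p['color'][:260,100:380,::-1]
a=cv2.resize(a,None,fx=2.4,fy=2.4,interpolation=cv2.INTER_CUBIC)
cv2.imwrite('pics/c1.png',a)
cv2.imwrite('pics/c2.png',cv2.resize(p['color'][:240,120:390,::-1],None,fx=2.5,fy=2.5,interpolation=cv2.INTER_CUBIC))
E
```

```text
fixed_fork []
carriage_fork [([0.6122, -0.0414, 0.0756], 0.89, [264, 116])]
crossbar [([0.6109, 0.0289, 0.1156], 0.73, [264, 196])]
pointer [([0.6661, -0.0045, 0.0359], 0.57, [217, 151]), ([0.449, -0.0449, 0.0434], 0.19, [419, 113])]
mark [([0.6668, 0.0519, 0.0334], 0.88, [219, 200])]
5.3167
```

View pics/c1.png

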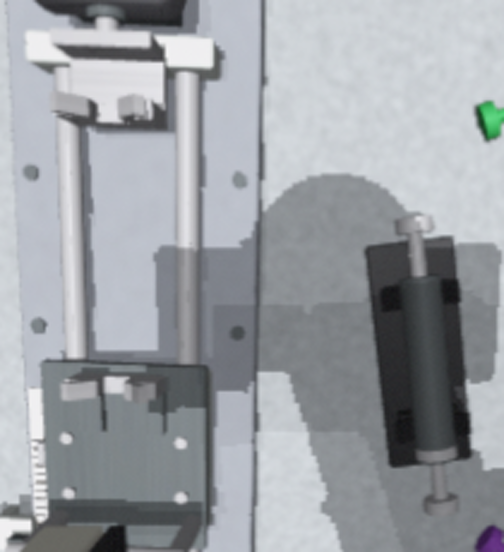

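View pics/c2.png

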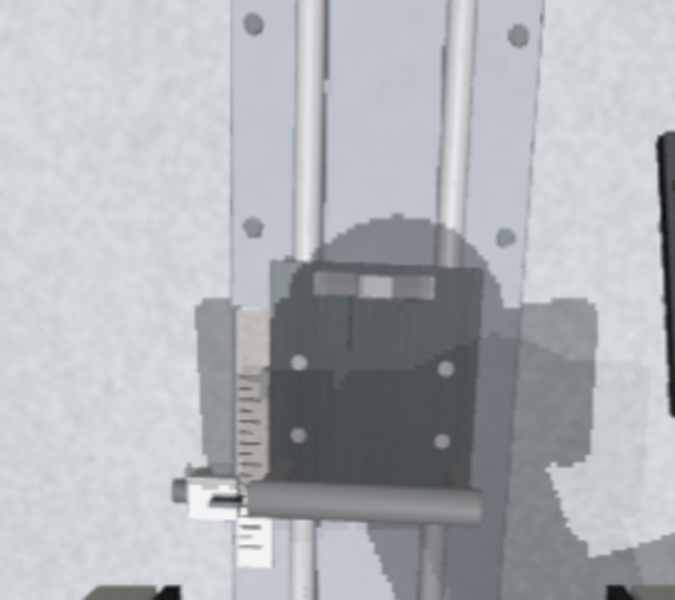

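The crops confirm the target: a dark tube with bright shanks on the black rest. Its heads are at c1 (414,224) and (440,503). In c2 the carriage fork is at (375,287), crossbar ends at (250,498) and (482,506), the fin at (227,499), and the pointer near (250,373). I'll convert these to positions.

```bash
python3 - <<'E'
from h import *
import pickle
p=pickle.load(open('w2.pkl','rb'))
# pose for w1
p1=dict(p); T=np.eye(4)
q=down(-np.pi/2); T[:3,:3]=R.from_quat([q[1],q[2],q[3],q[0]]).as_matrix(); T[:3,3]=[.5,-.04,.3]
W=np.linalg.inv(T@np.array(p['mount'])); p1['rvec']=cv2.Rodrigues(W[:3,:3])[0]; p1['tvec']=W[:3,3]
c1=lambda *a:[(u/2.4+140,v/2.4+15) for u,v in a]
c2=lambda *a:[(u/2.5+120,v/2.5) for u,v in a]
f=lambda n,a:print(n,np.round(a,4).tolist())
f('heads',ray(p1,c1((414,224),(440,503)),.045)); f('tube ends',ray(p1,c1((419,279),(436,457)),.045))
f('ffork outer',ray(p1,c1((53,104),(156,105)),.097)); f('cfork outer',ray(p1,c1((61,389),(158,389)),.097))
f('cfork w2',ray(p,c2((314,284),(435,288)),.097)); f('bar ends',ray(p,c2((249,498),(483,506)),.12))
f('bolts L',ray(p,c2((254,24),(254,227)),.012));f('bolts R',ray(p,c2((518,36),(505,237)),.012))
f('bolts w1 L',ray(p1,c1((31,172),(39,326)),.012));f('bolts w1 R',ray(p1,c1((240,180),(237,332)),.012))
f('fin',ray(p,c2((227,499)),.035)); f('ptr',ray(p,c2((250,373)),.035))
print(p['tvec'],read_state()['eef_pos'])
E
```

```text
heads [[0.456, -0.1219, 0.045], [0.4375, 0.028, 0.045]]
tube ends [[0.4527, -0.0943, 0.045], [0.4406, 0.0015, 0.045]]
ffork outer [[0.6194, -0.1704, 0.097], [0.5746, -0.1698, 0.097]]
cfork outer [[0.6261, -0.0452, 0.097], [0.5802, -0.0452, 0.097]]
cfork w2 [[0.6277, -0.0429, 0.097], [0.5843, -0.0415, 0.097]]
bar ends [[0.6502, 0.0306, 0.12], [0.5675, 0.0334, 0.12]]
bolts L [[0.6591, -0.1532, 0.012], [0.6622, -0.0699, 0.012]]
bolts R [[0.5454, -0.1486, 0.012], [0.5483, -0.0656, 0.012]]
bolts w1 L [[0.6625, -0.1508, 0.012], [0.6655, -0.0673, 0.012]]
bolts w1 R [[0.5483, -0.1463, 0.012], [0.5522, -0.0637, 0.012]]
fin [[0.6758, 0.0514, 0.035]]
ptr [[0.6627, -0.0062, 0.035]]
[ 0.59935061 -0.06259653  0.39546519] [0.59988213 0.02963324 0.24111714]
```

```bash
python3 - <<'E'
from h import *
C=[.4467,-.0467]; yaw=-np.pi/2+.1235
move_pose(C+[.10],down(yaw)); servo_line(C+[.024],feed=.08)
close(); s=read_state(); print('grip',s['gripper_width'],s['eef_pos'],s['ft_force'],s['t'])
servo_line(C+[.125],feed=.12)
M=[.604,-.1065]; move_pose(M+[.125],down(-np.pi/2-.035)); servo_line(M+[.095],feed=.1)
s=read_state(); print(s['gripper_width'],s['eef_pos'],s['ft_force'],s['t'])
p=wrist(); save(p,'w3'); t=snapshot('top'); sc=snapshot('scene')
for q in (p,t,sc):
  for th in ['strut_center','head_a','fixed_fork','carriage_fork']:
    print(th,[(np.round(d['point'],4).tolist(),round(d['confidence'],2)) for d in place_of(th,q)[:4] if d['point'][0]>.55])
a=cv2.resize(p['color'][:,:,::-1],None,fx=1.4,fy=1.4)
b=cv2.resize(sc['color'][160:300,80:320,::-1],(800,466),interpolation=cv2.INTER_CUBIC)
cv2.imwrite('pics/c3.png',a); cv2.imwrite('pics/c3s.png',b)
E
```

```text
grip 0.021337896415279417 [ 0.44732327 -0.04651723  0.02413566] [ 1.33037394 -0.03432393 -0.49888084] 8.3667
0.02082312543968591 [ 0.60368419 -0.10619823  0.09518963] [ 0.52678848  0.05086662 -1.53942939] 10.5167
strut_center [([0.6026, -0.1694, 0.0724], 0.74)]
head_a [([0.6026, -0.1807, 0.1174], 0.88)]
fixed_fork [([0.6036, -0.1729, 0.0713], 0.76)]
carriage_fork []
strut_center []
head_a [([0.5979, -0.1787, 0.1167], 0.65)]
fixed_fork [([0.6014, -0.17, 0.077], 0.63)]
carriage_fork []
strut_center [([0.6036, -0.1028, 0.1141], 0.5)]
head_a [([0.6048, -0.1826, 0.109], 0.73), ([0.61, -0.0284, 0.1113], 0.39)]
fixed_fork [([0.6031, -0.1673, 0.0743], 0.58)]
carriage_fork [([0.6062, -0.0419, 0.0761], 0.76)]
```

View pics/c3.png

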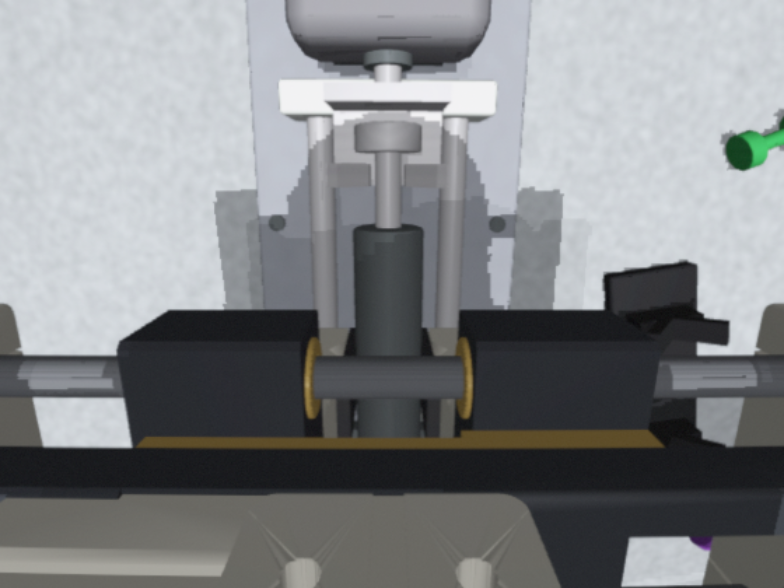

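The head is just behind the fixed fork (head at (388,135), prongs at about (350,175) and (424,175)), and the shank is centred over the slot. I'll lower it.

```bash
python3 - <<'E'
from h import *
M=[.604,-.1065]
for z in (.08,.07,.064,.0595):
    servo_line(M+[z],feed=.06); s=read_state(); f=s['ft_force']; print(z,np.round(f,2),np.round(s['eef_pos'],4))
    if np.abs(np.array(f)-[.5,0,-1.5]).max()>6: print('contact');break
else:
    open_gripper(); s=read_state(); print(s['gripper_width'],s['t'])
    servo_line(M+[.15],feed=.2); 
    B=[.609,.032]; move_pose(B+[.19],down(-.035))
    p=wrist();t=snapshot('top'); sc=snapshot('scene'); save(p,'w4')
    for q in (p,t,sc):
      for th in ['strut_center','head_a','crossbar','pointer','mark','carriage_fork']:
        print(th,[(np.round(d['point'],4).tolist(),round(d['confidence'],2)) for d in place_of(th,q)[:4] if d['point'][0]>.55])
    cv2.imwrite('pics/c4.png',np.hstack([cv2.resize(sc['color'][170:300,80:320,::-1],(800,433),interpolation=cv2.INTER_CUBIC)]))
    a=cv2.resize(t['color'][120:220,230:470,::-1],(800,333),interpolation=cv2.INTER_CUBIC)
    b=cv2.resize(sc['color'][185:305,75:315,::-1],(530,265),interpolation=cv2.INTER_CUBIC)
    o=np.zeros((600,800,3),np.uint8); o[:333]=a; o[333:598,:530]=b; cv2.imwrite('pics/c4.png',o)
    print(read_state()['t'])
E
```

```text
0.08 [-0.1   0.18 -1.89] [ 0.6036 -0.1066  0.0792]
0.07 [ 0.28 -0.28 -1.97] [ 0.6036 -0.1065  0.0694]
0.064 [-0.26 -0.38 -1.84] [ 0.6037 -0.1065  0.0636]
0.0595 [-0.2  -0.04 -0.54] [ 0.6038 -0.1065  0.0592]
0.08747487494523269 13.6667
strut_center [([0.6033, -0.1062, 0.0787], 0.98)]
head_a [([0.6037, -0.0287, 0.0749], 0.93), ([0.6034, -0.1043, 0.0775], 0.74), ([0.6014, -0.1833, 0.0776], 0.66)]
crossbar [([0.6125, 0.0299, 0.1142], 0.94)]
pointer [([0.6668, -0.004, 0.0344], 0.62)]
mark [([0.6667, 0.0549, 0.0329], 0.96)]
carriage_fork [([0.6117, -0.0418, 0.0734], 0.89)]
strut_center [([0.6027, -0.1072, 0.0722], 0.81), ([0.6006, -0.1692, 0.0733], 0.41)]
head_a [([0.6001, -0.1798, 0.0761], 0.77), ([0.6096, -0.0278, 0.0736], 0.6)]
crossbar [([0.6022, 0.0329, 0.1116], 0.81)]
pointer [([0.662, -0.0046, 0.0336], 0.88)]
mark [([0.6651, 0.0518, 0.0338], 0.37), ([0.6044, -0.0428, 0.0776], 0.23)]
carriage_fork [([0.604, -0.0453, 0.0747], 0.78)]
strut_center [([0.6039, -0.1013, 0.073], 0.58)]
head_a [([0.6033, -0.1826, 0.0697], 0.67), ([0.6089, -0.0301, 0.0743], 0.64)]
crossbar [([0.6083, 0.0345, 0.117], 0.78)]
pointer [([0.6658, -0.007, 0.0334], 0.88), ([0.6085, -0.027, 0.0713], 0.61)]
mark []
carriage_fork [([0.6053, -0.0434, 0.0756], 0.77)]
16.5333
```

View pics/c4.png

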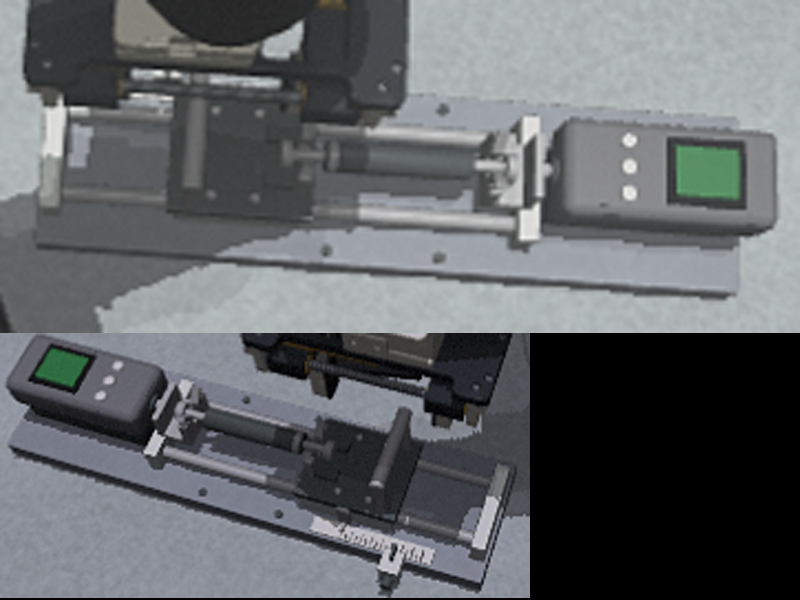

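View pics/w4.png

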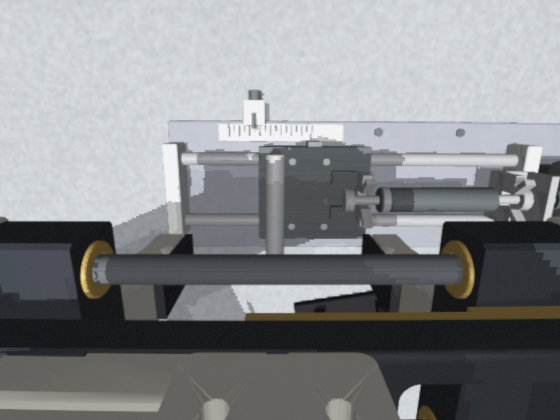

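The strut is seated in both forks, with heads visible behind each (w4: (352,200) and (527,202)). The pointer is near w4 (315,143) and the fin at (254,118), about 57 mm apart. Next: grip the bar and draw 46 mm, then measure.

```bash
python3 - <<'E'
from h import *
B=np.array([.609,.031]); u=np.array([.035,1]); u/=np.linalg.norm(u)
servo_line([*B,.096],feed=.12); print(np.round(read_state()['ft_force'],1))
close(); s=read_state(); print('grip',s['gripper_width'],np.round(s['eef_pos'],4),np.round(s['ft_force'],1),s['t'])
servo_line([*(B+.046*u),.096],feed=.04); wait(.3)
s=read_state(); print(np.round(s['eef_pos'],4),np.round(s['ft_force'],1),s['t'])
p=wrist(); save(p,'w5'); t=snapshot('top');save(t,'t5'); sc=snapshot('scene'); save(sc,'s5')
import pickle; pickle.dump(p,open('w5.pkl','wb'))
for q in (p,t,sc):
  for th in ['pointer','mark','crossbar']:
    print(th,[(np.round(d['point'],4).tolist(),round(d['confidence'],2),proj(q,d['point'])[0].round().tolist()) for d in place_of(th,q)[:3]])
cv2.imwrite('pics/c5.png',cv2.resize(p['color'][:260,:,::-1],None,fx=1.4,fy=1.4,interpolation=cv2.INTER_CUBIC))
E
```

```text
[ 0.2 -0.2  0.6]
grip 0.012974482957426292 [0.6092 0.0334 0.0959] [-2.8 10.8  1.3] 18.625
[0.6108 0.0757 0.096 ] [ 3.5 -6.4 -1.9] 20.225
pointer [([0.6655, 0.0365, 0.0355], 0.58, [332.0, 136.0])]
mark [([0.6684, 0.0532, 0.0311], 0.95, [306.0, 132.0])]
crossbar [([0.6128, 0.0721, 0.1148], 0.92, [284.0, 261.0])]
pointer [([0.6647, 0.0381, 0.0355], 0.94, [285.0, 146.0])]
mark [([0.4199, -0.3327, -0.0021], 0.22, [438.0, 255.0])]
crossbar [([0.6078, 0.0735, 0.1117], 0.93, [269.0, 159.0])]
pointer [([0.6674, 0.0376, 0.0309], 0.93, [247.0, 280.0])]
mark [([0.6657, 0.0481, 0.0311], 0.5, [252.0, 281.0])]
crossbar [([0.6128, 0.0749, 0.1176], 0.78, [271.0, 242.0])]
```

View pics/c5.png

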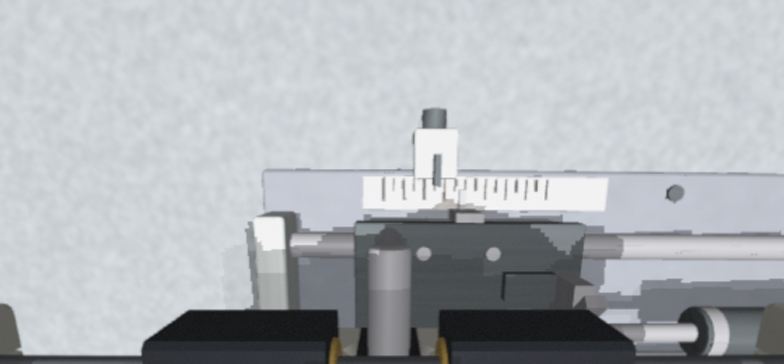

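Pointer at c5 (462,197), fin at (437,168), so about 11 mm remain. I'll go 8 mm further and zoom.

```bash
python3 - <<'E'
from h import *
B=np.array([.609,.031]); u=np.array([.035,1]); u/=np.linalg.norm(u)
servo_line([*(B+.054*u),.096],feed=.02); wait(.3)
s=read_state(); print(np.round(s['eef_pos'],4),np.round(s['ft_force'],1),s['t'])
p=wrist(); save(p,'w6'); t=snapshot('top');save(t,'t6'); sc=snapshot('scene'); save(sc,'s6')
for q in (p,t,sc):
  for th in ['pointer','mark']:
    print(th,[(np.round(d['point'],4).tolist(),round(d['confidence'],2),proj(q,d['point'])[0].round().tolist()) for d in place_of(th,q)[:3]])
m=proj(p,[.667,.053,.033])[0]; print(m, proj(p,[[.667,.053,.033],[.667,.063,.0333],[.667,.053,.038]]).round(1).tolist())
x,y=m.astype(int); print('origin',x-40,y-30)
a=cv2.resize(p['color'][y-30:y+30,x-40:x+40,::-1],None,fx=10,fy=10,interpolation=cv2.INTER_NEAREST)
cv2.imwrite('pics/c6.png',a)
E
```

```text
[0.6111 0.0835 0.0959] [ 4.7 -8.3 -1.6] 21.675
pointer [([0.6674, 0.0465, 0.0334], 0.82, [328.0, 134.0])]
mark [([0.6686, 0.0551, 0.0337], 0.94, [316.0, 132.0])]
pointer [([0.6683, 0.0441, 0.0364], 0.79, [282.0, 144.0])]
mark []
pointer [([0.6691, 0.0464, 0.0331], 0.63, [251.0, 282.0])]
mark [([0.6659, 0.0523, 0.0343], 0.72, [254.0, 281.0])]
[318.56056359 134.42191419] [[318.6, 134.4], [303.7, 135.0], [319.5, 134.7]]
origin 278 104
```

View pics/c6.png

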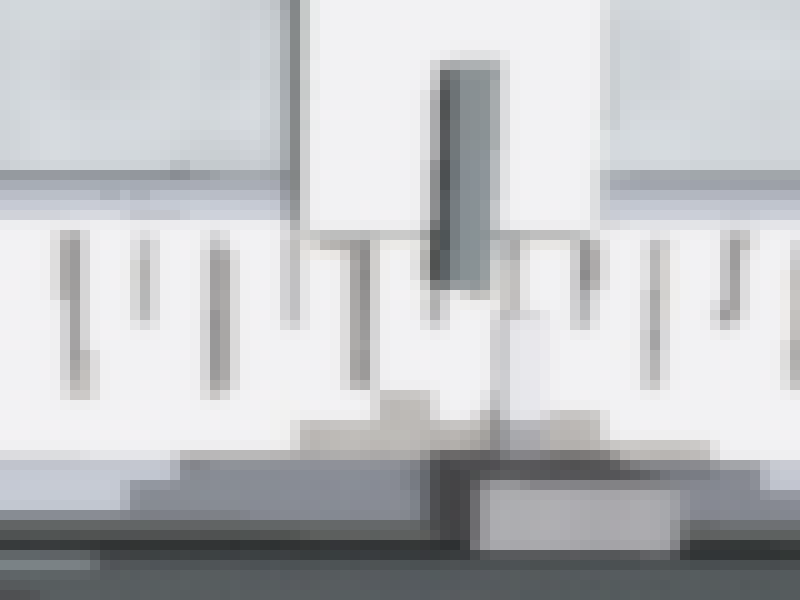

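The blade's top face is centred at c6 column ~527 and the fin's at ~465. At 1.49 px/mm that leaves about 4.2 to 4.6 mm. Advancing 3.9 mm, then a final measurement.

```bash
python3 - <<'E'
from h import *
B=np.array([.609,.031]); u=np.array([.035,1]); u/=np.linalg.norm(u)
servo_line([*(B+.058*u),.096],feed=.015); wait(.4)
s=read_state(); print(np.round(s['eef_pos'],4),np.round(s['ft_force'],1),s['t'])
p=wrist(); save(p,'w7'); t=snapshot('top');save(t,'t7'); sc=snapshot('scene'); save(sc,'s7')
for q in (p,t,sc):
  for th in ['pointer','mark']:
    print(th,[(np.round(d['point'],4).tolist(),round(d['confidence'],2),proj(q,d['point'])[0].round().tolist()) for d in place_of(th,q)[:3]])
m=proj(p,[.667,.050,.033])[0]; x,y=m.astype(int); print('origin',x-25,y-25)
a=cv2.resize(p['color'][y-25:y+35,x-25:x+25,::-1],None,fx=10,fy=10,interpolation=cv2.INTER_NEAREST)
m=proj(sc,[.667,.050,.033])[0]; x,y=m.astype(int)
b=cv2.resize(sc['color'][y-30:y+30,x-15:x+15,::-1],None,fx=10,fy=10,interpolation=cv2.INTER_NEAREST)
cv2.imwrite('pics/c7.png',np.hstack([a,b]))
E
```

```text
[0.6113 0.0874 0.0959] [ 4.  -9.2 -2.1] 22.9417
pointer [([0.6672, 0.0502, 0.0374], 0.58, [330.0, 134.0])]
mark [([0.6677, 0.0531, 0.0319], 0.95, [324.0, 133.0])]
pointer [([0.6644, 0.0467, 0.0371], 0.94, [281.0, 146.0])]
mark []
pointer [([0.6678, 0.0491, 0.0353], 0.74, [253.0, 281.0]), ([0.6658, 0.0518, 0.0337], 0.46, [254.0, 281.0])]
mark [([0.6659, 0.0495, 0.0308], 0.72, [253.0, 281.0])]
origin 303 109
```

View pics/c7.png

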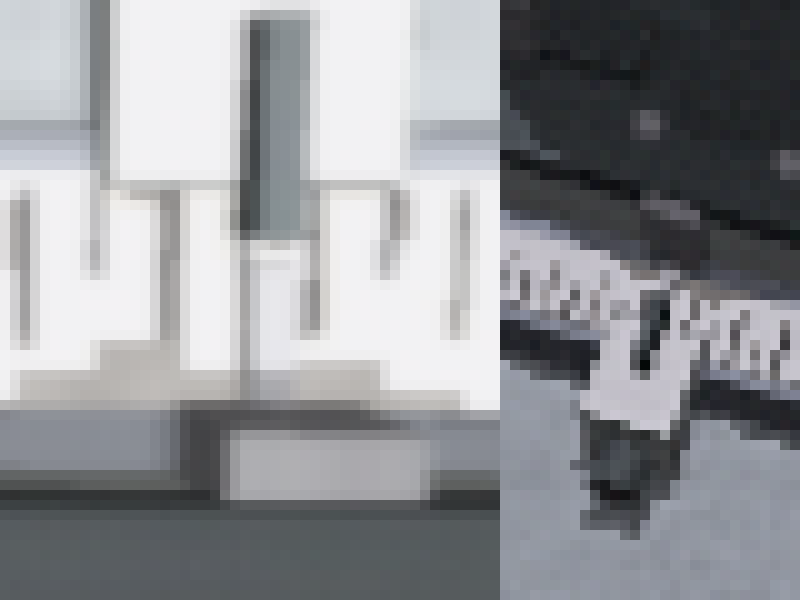

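In c7 the blade (top face columns 250-297) lies in line with the fin (260-303 at its tip). The taller fin's parallax covers the remaining ~0.4 mm. The wrist reads -9.2 N along the pull, which matches the spring at this extension. I'll hold it, recheck, and hand in.

```bash
python3 - <<'E'
from h import *
wait(2.8); s=read_state(); print(np.round(s['eef_pos'],4),np.round(s['ft_force'],1),s['gripper_width'],s['t'])
p=wrist(); o=cv2.imread('pics/w7.png')[:,:,::-1]; print('image change',np.abs(p['color'][104:170,300:360].astype(int)-o[104:170,300:360]).mean())
finish_job()
E
```

```text
[0.6113 0.0873 0.0959] [ 4.6 -9.8 -2.7] 0.01321661906647682 26.1917
image change 0.4505050505050505
the job is handed in; nothing more can be done
```

I took the dark strut from its rest, laid it in both forks and let go. I then gripped the crossbar and drew the carriage about 54 mm out to the index. I approached it in steps without backing up and held it there for about 3 s. The job was handed in at about 26 s on the robot's clock, with the carriage still held.

**Last checks:**
- **Alignment:** the enlarged wrist view showed the pointer in line with the fin to about ±0.4 mm. That margin depends on the unknown height difference between the two, so I can't rule out the pointer being a few tenths of a millimetre past.
- **Load:** the spring load on the wrist was about 9 to 10 N, as expected with the strut pulling.
- **Steadiness:** the arm's position and the image were unchanged over the hold.

**Disagreements and gaps:**
- **Network estimates:** these scattered by several millimetres around alignment. The wrist camera put the pointer about 3 mm short, and the scene camera read between level and about 2 mm past. I relied on the pixel measurement instead.
- **Scene camera crop:** it was too coarse to confirm alignment independently; a rough reading hinted at up to about 3 mm past.
- **Other objects:** I never went near the weight, ring gauge, caliper or look-alikes, but I took no final picture to check them.

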